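# Find the specimen tin with the loose heel plate

### The arm

A 6-joint arm with a two-finger parallel gripper is mounted at the origin on the work surface. World frame = base frame: x ahead of the robot, y to its left, z up, the work surface at z = 0. Lengths are in mm, angles in rad, forces in N, time in s.
With the tool pointing down it reaches from about 350 to 975 mm from the base axis. Payload 7.1 kg.
Tool frame: the origin (TCP) lies on the front face of the gripper's body, between the roots of the fingers; the fingertips stand 80 mm ahead of it and the grasp point (between the pads) lies 61 mm ahead of it; z points along the fingers, y is the line along which they close (so a half turn about z gives the same grasp; the last joint's range is limited). The gripper opens to 88 mm and grips with 3 to 60 N. Pads are 20 mm wide; open, the fingers measure 115 mm over their backs; the gripper's body (75 mm by 178 mm) begins 61 mm behind the grasp point.
Start: joints at [1.309, 0.423, 1.63, -0, 1.089, -0.019], TCP at [150.232, 606.66, 302.675] pointing down, gripper open.
Joint ranges: [-3, 3], [-0.9, 2.11], [0.09, 2.58], [-1.31, 4.45], [0.11, 2.69], [-2.54, 2.54]. Speed limits (rad/s): [2.39, 2.39, 3.01, 3.14, 3.14, 3.14].

### API

Orientations are given as a rotation vector (axis times angle).
In Python, from workcell import readout, vision, close_job gives the robot as it stands.
- The arm moves only by the tool servo_tool, never from a script. Its argument "plan" is a list that holds one entry, the list of rows, each a list of 7 numbers: the gripper command: -1 is fully open, 1 is shut, values between are in proportion, then the shift along the world's x, y, z in units of 40 mm (1.0 is 40 mm), then the turn, a rotation vector about the world's x, y, z in units of 5 degrees (1.0 is 5 degrees). A call has 1 to 5 rows; each row shifts and turns the commanded pose from where the row before left it; what a row does not reach is not made up. A row lasts 1/12 s, in which the tool goes at most 41.7 mm and 7.16 degrees, less where a joint would pass 70% of its speed; a pose out of reach is approached as far as the arm can. A call is refused whole if a number of a shift passes 1 or a number of a turn 1, either way. A call with a gripper value outside its range is refused whole. The fingers move at their own pace and stop on an object; the grip force is fixed at half the most. Time passes only in rows, so rows that do not move let the fingers close. It gives the time, the measured TCP pose, the force, the opening and the grip force at its end, in the units of the state.
- readout.get_obs(): the state, without advancing time (a new reading comes with each control period).
- vision.get_image(name): name is "scene" or "side" or "wrist"; returns the picture (480x640x3 uint8, red, green, blue); there is no depth.
- vision.camera_params(name): a dict with "fx", "fy", "cx", "cy" (pixels), "rvec" (rotation vector, rad) and "tvec" (3), from world to camera coordinates, as OpenCV has them; the wrist camera has in their place "hand_eye" (4x4, takes a point from camera to tool coordinates, whose origin is the TCP and whose axes are the flange's). Camera axes: x right, y down, z forward; pixel columns grow to the right and rows downward; lengths in mm; the calibration is good to about 2 mm. A picture is of the moment at which its call begins: read the wrist's pose just before it. camera_params takes no time and is no camera call.
- close_job(): hands the job in; it is judged then, once.
The state is a dict: "t": time; "qpos": joint angles; "qvel": joint speeds; "joint_torque": joint torques, N m; "ee_pos": TCP position; "orientation": TCP orientation; "ft_force": force on the tool from outside, world axes, zero at the start; "moment": the same for the moment, N m; "width": finger opening in mm; "grasp_force": force on a finger pad.
Only numpy, scipy, OpenCV 4.12 (cv2) and the standard library are available. Lean on these libraries where they do the work, as an engineer would, in place of code of your own. Each camera call takes 0.05 s, during which the arm holds its last target. There are 200 camera calls.

### The job

Each of the three small green-lidded specimen tins holds one brass heel plate; in one tin it has come loose and slides about. Pick up the tins one by one and tip each with its window end well down until you find the one whose plate slides, then, with its plate still showing in the window, stand that tin lid up in the blue tray. The other two must end lid up on the table, not in the tray; do not drop any tin.

Things in the scene. Friction and masses are not known exactly. Their poses are not given: they have to be found in the camera images.
- tin_a: One of three alike sealed tins, 100 (its x) x 56 (y) x 45 mm high, about 220 g: grey sides, flat green lid with a small clear window, 18 x 40 mm, centred 27 mm toward its +x end. Origin at the centre of the underside, z up. The window is dark at the start; bright brass shows in it if the plate has slid there. Grip it across the 56 mm sides. Which tin is the one is drawn each time.
- tin_b: One of three alike sealed tins, 100 (its x) x 56 (y) x 45 mm high, about 220 g: grey sides, flat green lid with a small clear window, 18 x 40 mm, centred 27 mm toward its +x end. Origin at the centre of the underside, z up. The window is dark at the start; bright brass shows in it if the plate has slid there. Grip it across the 56 mm sides. Which tin is the one is drawn each time.
- tin_c: One of three alike sealed tins, 100 (its x) x 56 (y) x 45 mm high, about 220 g: grey sides, flat green lid with a small clear window, 18 x 40 mm, centred 27 mm toward its +x end. Origin at the centre of the underside, z up. The window is dark at the start; bright brass shows in it if the plate has slid there. Grip it across the 56 mm sides. Which tin is the one is drawn each time.
- plate_a (a joint): How far (m) the hidden brass plate in tin_a has slid along the tin's x: 0 at the opaque end, where every plate starts; 0.061 at the window end. In two tins it is held and moves under 0.005; in the third it slides from about 18 degrees of tilt, +x end down (the whole way in 0.5 s at 30 degrees), and stays there when the tin is level and moved smoothly.
- plate_b (a joint): How far (m) the hidden brass plate in tin_b has slid along the tin's x: 0 at the opaque end, where every plate starts; 0.061 at the window end. In two tins it is held and moves under 0.005; in the third it slides from about 18 degrees of tilt, +x end down (the whole way in 0.5 s at 30 degrees), and stays there when the tin is level and moved smoothly.
- plate_c (a joint): How far (m) the hidden brass plate in tin_c has slid along the tin's x: 0 at the opaque end, where every plate starts; 0.061 at the window end. In two tins it is held and moves under 0.005; in the third it slides from about 18 degrees of tilt, +x end down (the whole way in 0.5 s at 30 degrees), and stays there when the tin is level and moved smoothly.
- tray: Blue plastic tray fixed on the table, open at the top: 220 (its x) x 180 (its y) x 25 mm high, walls and floor 8 mm thick. Origin at the centre of its underside, on the table; its floor is 8 mm above that.

How it is judged (in metres and radians):
On the way:
1. a tin is off the table and its plate slides to the window end (((height (world z) of tin_a above 0.015 m and value of joint plate_a above 0.045 m) or (height (world z) of tin_b above 0.015 m and value of joint plate_b above 0.045 m) or (height (world z) of tin_c above 0.015 m and value of joint plate_c above 0.045 m))), for 0.1 s.
At the end, for the whole second after the job is handed in: The tin with the loose plate stands lid up and flat on the tray's floor (anywhere inside, within 5 mm of the floor and 6 degrees of level), its plate within 16 mm of the window end; the other two stand lid up on the table itself (within 4 mm and 6 degrees); all at rest (((x of tin_a in the frame of tray between -0.09 and 0.09 m and y of tin_a in the frame of tray between -0.075 and 0.075 m and z of tin_a in the frame of tray between 0.004 and 0.013 m and value of joint plate_a above 0.045 m and height (world z) of each of tin_b, tin_c below 0.004 m) or (x of tin_b in the frame of tray between -0.09 and 0.09 m and y of tin_b in the frame of tray between -0.075 and 0.075 m and z of tin_b in the frame of tray between 0.004 and 0.013 m and value of joint plate_b above 0.045 m and height (world z) of each of tin_a, tin_c below 0.004 m) or (x of tin_c in the frame of tray between -0.09 and 0.09 m and y of tin_c in the frame of tray between -0.075 and 0.075 m and z of tin_c in the frame of tray between 0.004 and 0.013 m and value of joint plate_c above 0.045 m and height (world z) of each of tin_a, tin_b below 0.004 m)) and angle between each of tin_a, tin_b, tin_c's own z axis and vertical below 0.1 rad and linear speed of each of tin_a, tin_b, tin_c below 0.02 m/s); the robot touches nothing.
It fails at once if a tin is dropped: moving faster than 0.5 m/s with no finger on it ((linear speed of tin_a above 0.5 m/s and contact force between the fingers and tin_a below 0.05 N) or (linear speed of tin_b above 0.5 m/s and contact force between the fingers and tin_b below 0.05 N) or (linear speed of tin_c above 0.5 m/s and contact force between the fingers and tin_c below 0.05 N)).
It also fails if it takes over 72 s, if anything falls off the work surface, if the arm or the gripper's body presses on something with over 40 N, if the wrist force passes 120 N, or if a joint passes its speed limit or range.

## Working session

There is one attempt and no reset: what is moved stays moved. The work goes in short steps, Python scripts to look and compute and a tool call to move; the robot and the scene stay as the last step left them, time stands still between calls to the robot, and variables do not carry over. Pictures are saved under pics/ and viewed, at most 10 in all, crops included, and the job is handed in when it is done.

Besides the shell and the picture viewer there is one more tool, called by a JSON object that holds its "name" and its "arguments". servo_tool: Moves the arm, as the interface text tells. Its arguments: {"type":"object","properties":{"plan":{"type":"array"}},"required":["plan"]}

```bash
mkdir -p pics
cat > h.py <<'E'
import numpy as np,cv2
from workcell import readout,vision,close_job
def ray(cam,u,v,z):
    p=vision.camera_params(cam);R=cv2.Rodrigues(np.array(p["rvec"],float))[0];t=np.array(p["tvec"],float).ravel()
    d=R.T@np.array([(u-p["cx"])/p["fx"],(v-p["cy"])/p["fy"],1]);o=-R.T@t
    return o+d*(z-o[2])/d[2]
E
python3 - <<'E'
from h import *
for n in("scene","side"):
    cv2.imwrite(f"pics/{n}0.png",vision.get_image(n)[:,:,::-1]);p=vision.camera_params(n);R=cv2.Rodrigues(np.array(p["rvec"],float))[0];print(n,p["fx"],-R.T@np.array(p["tvec"]).ravel(),R[2])
o=readout.get_obs();print(o)
E
```

```text
scene 606.2350342166279 [1354.65165201 -301.42002405  729.12894351] [-0.75139322  0.28715006 -0.59409854]
side 444.84417631714774 [ 190.00800851 -738.3329055   474.08150277] [ 0.34259483  0.81315973 -0.47053166]
{'t': 0.1, 'qpos': array([ 1.30898738e+00,  4.23770237e-01,  1.63057658e+00,  2.80987136e-05,
        1.08862419e+00, -1.89953339e-02]), 'qvel': array([-4.40064452e-05, -2.36873056e-03, -2.28741229e-03,  3.69165937e-04,
       -8.21486426e-04,  9.41725563e-04]), 'joint_torque': array([-1.90236105e-04, -5.45610595e+01, -2.74321729e+01,  6.45238766e-02,
        1.88011135e-02, -8.93294100e-06]), 'ee_pos': array([150.13945309, 606.30514936, 301.99026953]), 'orientation': array([-3.80468363e-01, -3.11824902e+00,  2.13818775e-03]), 'ft_force': array([-0.81644262, -0.48207909, -0.59627386]), 'moment': array([ 0.02568715, -0.0171687 , -0.01862797]), 'grasp_force': 0.0, 'width': 87.87273206936027}
```

View pics/scene0.png

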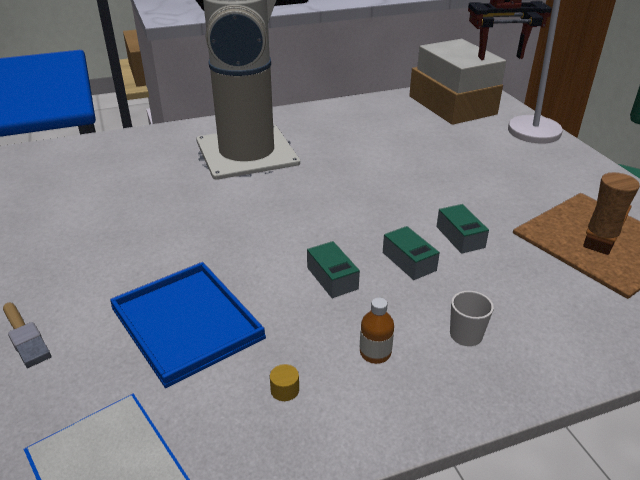

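View pics/side0.png

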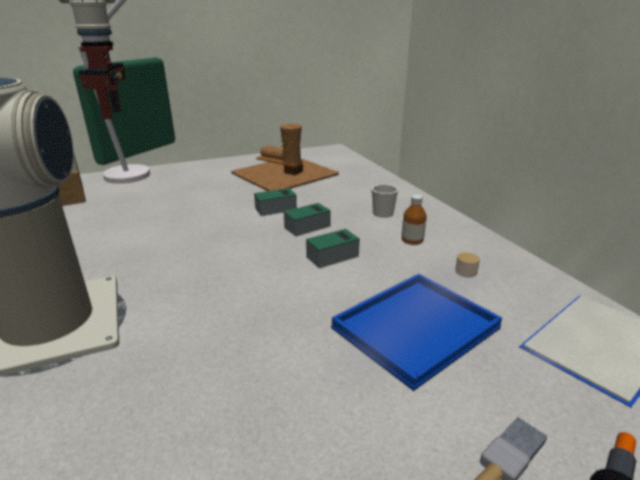

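Scene: three tins at about (332,260), (411,245) and (462,222), windows toward the camera (roughly +x). The tray is at (187,320). The side view agrees.

Run:
```python
from h import *
im=cv2.imread("pics/scene0.png");h=cv2.cvtColor(im,cv2.COLOR_BGR2HSV)
def comps(m,amin):
    n,l,s,c=cv2.connectedComponentsWithStats(m);return [(l==i).astype(np.uint8) for i in range(1,n) if s[i][4]>amin]
g=cv2.inRange(h,(65,90,30),(95,255,255));g[:180]=0;g[:,600:]=0
def rect(m,z):
    k=cv2.findContours(m,cv2.RETR_EXTERNAL,cv2.CHAIN_APPROX_NONE)[0];k=max(k,key=cv2.contourArea)[:,0]
    q=cv2.convexHull(k)[:,0]; P=np.array([ray("scene",u+0.,v+0.,z)[:2] for u,v in q],np.float32)
    return cv2.minAreaRect(P)
for m in comps(g,150):
    r=rect(m,45);print("tin",np.round(r[0],1),np.round(r[1],1),round(r[2],1))
b=cv2.inRange(h,(105,150,60),(125,255,255));b[:200]=0
for m in comps(b,3000):
    r=rect(m,25);print("tray",np.round(r[0],1),np.round(r[1],1),r[2])
for u,v in((341,268),(419,251),(470,226)):print(ray("scene",u,v,45))
o=readout.get_obs();R=cv2.Rodrigues(o["orientation"])[0];print(R.round(3))
print(vision.camera_params("wrist"))
```

```text
tin [510.7 318. ] [ 56.5 101.4] 89.5
tin [547.5 182.4] [101.2  57.2] 10.7
tin [543.4  24.2] [101.   56.7] 7.4
tray [ 580.9 -252.3] [237.3 183.4] 15.840839385986328
[571.1093933  30.2577125  45.       ]
[573.94317658 186.14777383  45.        ]
[535.39176096 319.68226389  45.        ]
[[-0.971  0.24  -0.   ]
 [ 0.24   0.971 -0.001]
 [ 0.    -0.001 -1.   ]]
{'fx': 376.1381319075008, 'fy': 376.1381319075008, 'cx': 320.70199313469226, 'cy': 238.46976285530303, 'hand_eye': array([[-2.22947720e-04, -9.68934857e-01, -2.47315980e-01,
         6.82506339e+01],
       [ 9.99999788e-01, -6.45220713e-05, -6.48684282e-04,
        -1.01993111e+00],
       [ 6.12575473e-04, -2.47316072e-01,  9.68934665e-01,
        -8.27165349e+01],
       [ 0.00000000e+00,  0.00000000e+00,  0.00000000e+00,
         1.00000000e+00]])}
```

{"name": "servo_tool", "arguments": {"plan": [[[-1,0.75,-0.6,0,0,0,0.23],[-1,0.75,-0.6,0,0,0,0.23],[-1,0.75,-0.6,0,0,0,0.23],[-1,0.75,-0.6,0,0,0,0.23],[-1,0.75,-0.6,0,0,0,0.23]]]}}

```text
t: 0.52
ee_pos: [301.1, 485.3, 302.3]
orientation: [-0.221, -3.134, 0.001]
ft_force: [0.5, -0.0, 0.5]
width: 87.3
grasp_force: 0.0
```

{"name": "servo_tool", "arguments": {"plan": [[[-1,0.75,-0.6,0,0,0,0.23],[-1,0.75,-0.6,0,0,0,0.23],[-1,0.75,-0.6,0,0,0,0.23],[-1,0.75,-0.6,0,0,0,0.23],[-1,0.75,-0.6,0,0,0,0.23]]]}}

```text
t: 0.93
ee_pos: [451.3, 365.1, 302.4]
orientation: [-0.064, -3.14, 0.001]
ft_force: [0.4, 1.5, -0.3]
width: 88.1
grasp_force: 0.0
```

{"name": "servo_tool", "arguments": {"plan": [[[-1,0.75,-0.6,-0.5,0,0,0.23],[-1,0.75,-0.6,-0.5,0,0,0.23],[-1,0,0,-0.8,0,0,0],[-1,0,0,-0.7,0,0,0],[-1,0,0,0,0,0,0]]]}}

```text
t: 1.35
ee_pos: [505.7, 318.0, 198.7]
orientation: [-0.006, -3.133, 0.008]
ft_force: [-1.0, -0.5, -0.5]
width: 87.6
grasp_force: 0.0
```

```bash
cat >> h.py <<'E'
def tool():
    o=readout.get_obs();R=cv2.Rodrigues(o["orientation"])[0]
    print("t",o["t"],"p",o["ee_pos"].round(1),"yaw_y",round(float(np.degrees(np.arctan2(R[1,1],R[0,1])))%180,1),"z",R[:,2].round(3),"w",round(o["width"],1),"F",o["ft_force"].round(1),"q",o["qpos"].round(2))
E
python3 -c "from h import *;tool()"
```

```text
t 1.35 p [505.7 318.  198.7] yaw_y 89.8 z [-0.008 -0.005 -1.   ] w 87.6 F [-1.  -0.5 -0.5] q [ 0.54  0.52  1.75  0.    0.88 -1.03]
```

{"name": "servo_tool", "arguments": {"plan": [[[-1,0,0,-0.8,0,0,0],[-1,0,0,-0.8,0,0,0],[-1,0,0,-0.7,0,0,0],[-1,0,0,-0.5,0,0,0],[-1,0,0,0,0,0,0]]]}}

```text
t: 1.77
ee_pos: [506.1, 319.9, 89.5]
orientation: [-0.002, -3.137, 0.005]
ft_force: [-1.3, -0.8, 0.5]
width: 87.9
grasp_force: 0.0
```

```bash
python3 -c "
from h import *;tool();cv2.imwrite('pics/w1.png',vision.get_image('wrist')[:,:,::-1])"
```

```text
t 1.7667 p [506.1 319.9  89.5] yaw_y 89.9 z [-0.005 -0.003 -1.   ] w 87.9 F [-1.3 -0.8  0.5] q [ 0.54  0.69  1.78 -0.    0.68 -1.03]
```

View pics/w1.png

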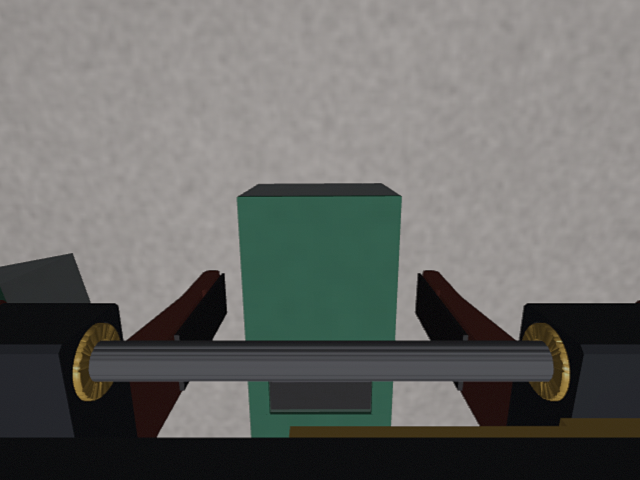

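The tin is centred between the fingers, aligned, with the window at (320,397). Close on it.

{"name": "servo_tool", "arguments": {"plan": [[[1,0.1,0,0,0,0,0],[1,0,0,0,0,0,0],[1,0,0,0,0,0,0],[1,0,0,0,0,0,0],[1,0,0,0,0,0,0]]]}}

```text
t: 2.23
ee_pos: [512.4, 320.7, 93.3]
orientation: [0.003, 3.14, 0.001]
ft_force: [0.2, 0.1, 0.6]
width: 57.7
grasp_force: 0.4
```

{"name": "servo_tool", "arguments": {"plan": [[[1,0,0,0,0,0,0],[1,0,0,0,0,0,0],[1,0,0,0.1,0,0,0],[1,0,0,0.2,0,0,0],[1,0,0,0.3,0,0,0]]]}}

```text
t: 2.65
ee_pos: [511.2, 320.0, 115.9]
orientation: [-0.003, -3.139, 0.002]
ft_force: [-0.5, -0.1, -3.2]
width: 55.9
grasp_force: 30.0
```

{"name": "servo_tool", "arguments": {"plan": [[[1,0,0,0.5,0,0,0],[1,0,0,0.7,0,0,0],[1,0,0,0.7,0,0,0],[1,0,0,0.5,0,0.5,0],[1,0,0,0.3,0,1,0]]]}}

```text
t: 3.07
ee_pos: [511.5, 321.1, 228.3]
orientation: [-0.001, -3.012, -0.003]
ft_force: [0.2, 0.1, -3.4]
width: 55.8
grasp_force: 30.0
```

{"name": "servo_tool", "arguments": {"plan": [[[1,0,0,0,0,1,0],[1,0,0,0,0,1,0],[1,0,0,0,0,1,0],[1,0,0,0,0,1,0],[1,0,0,0,0,1,0]]]}}

```text
t: 3.48
ee_pos: [512.3, 320.5, 225.7]
orientation: [-0.002, -2.572, -0.001]
ft_force: [-0.8, -0.3, -2.2]
width: 55.8
grasp_force: 30.0
```

{"name": "servo_tool", "arguments": {"plan": [[[1,0,0,0,0,0.7,0],[1,0,0,0,0,0,0],[1,0,0,0,0,0,0],[1,0,0,0,0,0,0],[1,0,0,0,0,0,0]]]}}

```text
t: 3.9
ee_pos: [511.7, 320.6, 224.9]
orientation: [-0.002, -2.515, 0.001]
ft_force: [-0.5, 0.3, -1.4]
width: 55.8
grasp_force: 30.0
```

{"name": "servo_tool", "arguments": {"plan": [[[1,0,0,0,0,0,0],[1,0,0,0,0,0,0],[1,0,0,0,0,0,0],[1,0,0,0,0,0,0],[1,0,0,0,0,0,0]]]}}

```text
t: 4.32
ee_pos: [511.9, 320.5, 224.3]
orientation: [-0.002, -2.513, 0.001]
ft_force: [-0.6, -0.5, -2.0]
width: 56.1
grasp_force: 30.0
```

```bash
python3 -c "
from h import *;tool();a=vision.get_image('wrist')[:,:,::-1];b=vision.get_image('scene')[:,:,::-1]
cv2.imwrite('pics/c1.png',np.vstack([a[150:450],cv2.resize(b[100:300,300:620],(640,400))[:300]]))"
```

```text
t 4.3167 p [511.9 320.5 224.3] yaw_y 89.9 z [-0.588  0.    -0.809] w 56.1 F [-0.6 -0.5 -2. ] q [ 0.44  0.7   1.46  0.25  1.56 -1.2 ]
```

View pics/c1.png

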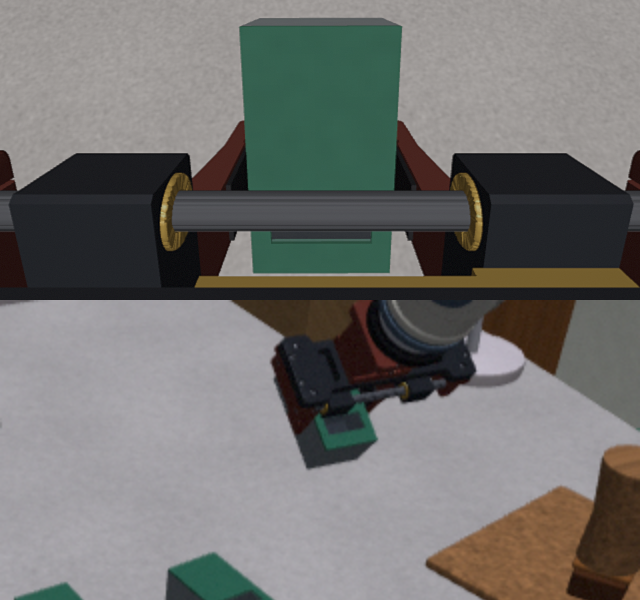

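Lid window dark in both views (wrist strip at (320,237), scene at (345,420)) at 36° tilt: this plate is held. Put it back.

{"name": "servo_tool", "arguments": {"plan": [[[1,0,0,0,0,-1,0],[1,0,0,0,0,-1,0],[1,0,0,0,0,-1,0],[1,0,0,0,0,-1,0],[1,0,0,-0.3,0,-1,0]]]}}

```text
t: 4.83
ee_pos: [513.1, 321.1, 214.4]
orientation: [-0.003, -2.957, -0.003]
ft_force: [-0.2, 0.5, -2.4]
width: 55.8
grasp_force: 30.0
```

{"name": "servo_tool", "arguments": {"plan": [[[1,0,0,-0.6,0,-1,0],[1,0,0,-0.7,0,-1,0],[1,0,0,-0.6,0,-0.2,0],[1,0,0,-0.5,0,0,0],[1,0,0,-0.3,0,0,0]]]}}

```text
t: 5.25
ee_pos: [510.5, 320.0, 102.1]
orientation: [-0.003, -3.139, 0.003]
ft_force: [-0.1, -0.7, -1.3]
width: 55.5
grasp_force: 30.0
```

{"name": "servo_tool", "arguments": {"plan": [[[1,0,0,-0.15,0,0,0],[1,0,0,0,0,0,0],[1,0,0,0,0,0,0],[1,0,0,0,0,0,0],[1,0,0,0,0,0,0]]]}}

```text
t: 5.67
ee_pos: [512.7, 320.8, 99.4]
orientation: [0.003, 3.14, 0.002]
ft_force: [0.5, -0.2, -2.7]
width: 55.3
grasp_force: 30.0
```

{"name": "servo_tool", "arguments": {"plan": [[[1,0,0,-0.06,0,0,0],[1,0,0,-0.06,0,0,0],[1,0,0,-0.03,0,0,0],[1,0,0,0,0,0,0],[1,0,0,0,0,0,0]]]}}

```text
t: 6.08
ee_pos: [512.2, 320.6, 93.1]
orientation: [0.003, 3.141, 0.001]
ft_force: [-1.6, -1.9, 6.4]
width: 56.0
grasp_force: 30.0
```

{"name": "servo_tool", "arguments": {"plan": [[[-1,0,0,0,0,0,0],[-1,0,0,0,0,0,0],[-1,0,0,0,0,0,0],[-1,0,0,0,0,0,0],[-1,0,0,0,0,0,0]]]}}

```text
t: 6.5
ee_pos: [512.0, 320.5, 92.1]
orientation: [-0.003, -3.142, 0.0]
ft_force: [-0.2, -0.6, 0.0]
width: 85.3
grasp_force: 0.0
```

{"name": "servo_tool", "arguments": {"plan": [[[-1,0,0,0.5,0,0,0],[-1,0,0,0.9,0,0,0],[-1,0,0,0.9,0,0,0],[-1,0.1,-0.5,0.2,0,0,0.4],[-1,0.2,-0.9,0,0,0,0.6]]]}}

```text
t: 6.92
ee_pos: [525.5, 267.2, 195.9]
orientation: [-0.142, 3.132, 0.006]
ft_force: [0.2, -0.8, 0.2]
width: 87.9
grasp_force: 0.0
```

{"name": "servo_tool", "arguments": {"plan": [[[-1,0.2,-0.9,0,0,0,0.6],[-1,0.2,-0.8,0,0,0,0.6],[-1,0.2,-0.35,0,0,0,0],[-1,0,0,0,0,0,0],[-1,0,0,0,0,0,0]]]}}

```text
t: 7.33
ee_pos: [548.2, 181.9, 192.2]
orientation: [-0.294, 3.128, 0.0]
ft_force: [-0.0, 0.2, -0.3]
width: 87.9
grasp_force: 0.0
```

```bash
python3 -c "from h import *;tool()"
```

```text
t 7.3333 p [548.2 181.9 192.2] yaw_y 100.7 z [ 0.  0. -1.] w 87.9 F [-0.   0.2 -0.3] q [ 0.3   0.5   1.81  0.    0.83 -1.46]
```

{"name": "servo_tool", "arguments": {"plan": [[[-1,0,0,-0.8,0,0,0],[-1,0,0,-0.8,0,0,0],[-1,0,0,-0.6,0,0,0],[-1,0,0,-0.3,0,0,0],[-1,0,0,0,0,0,0]]]}}

```text
t: 7.75
ee_pos: [546.0, 183.1, 89.5]
orientation: [0.299, -3.122, 0.001]
ft_force: [-0.6, 0.1, -0.1]
width: 87.9
grasp_force: 0.0
```

{"name": "servo_tool", "arguments": {"plan": [[[1,0,0,0,0,0,0],[1,0,0,0,0,0,0],[1,0,0,0,0,0,0],[1,0,0,0,0,0,0],[1,0,0,0,0,0,0]]]}}

```text
t: 8.17
ee_pos: [548.5, 182.7, 93.4]
orientation: [-0.298, 3.126, 0.001]
ft_force: [-0.3, 0.8, 0.7]
width: 58.1
grasp_force: 0.5
```

{"name": "servo_tool", "arguments": {"plan": [[[1,0,0,0,0,0,0],[1,0,0,0,0,0,0],[1,0,0,0.1,0,0,0],[1,0,0,0.2,0,0,0],[1,0,0,0.3,0,0,0]]]}}

```text
t: 8.58
ee_pos: [547.1, 182.2, 116.0]
orientation: [0.298, -3.125, 0.001]
ft_force: [-0.2, -1.0, -2.4]
width: 56.0
grasp_force: 30.0
```

Held. Lift and tip (same profile; pick-up height 92.5).

{"name": "servo_tool", "arguments": {"plan": [[[1,0,0,0.5,0,0,0],[1,0,0,0.7,0,0,0],[1,0,0,0.7,0,0,0],[1,0,0,0.5,-0.1,0.5,0],[1,0,0,0.3,-0.19,0.98,0]]]}}

```text
t: 9.0
ee_pos: [547.6, 182.5, 228.3]
orientation: [0.286, -2.999, 0.019]
ft_force: [-0.2, 0.2, -3.5]
width: 55.7
grasp_force: 30.0
```

{"name": "servo_tool", "arguments": {"plan": [[[1,0,0,0,-0.19,0.98,0],[1,0,0,0,-0.19,0.98,0],[1,0,0,0,-0.19,0.98,0],[1,0,0,0,-0.19,0.98,0],[1,0,0,0,-0.19,0.98,0]]]}}

```text
t: 9.42
ee_pos: [548.3, 182.5, 225.7]
orientation: [0.244, -2.562, 0.073]
ft_force: [0.1, 0.4, -2.3]
width: 55.5
grasp_force: 30.0
```

{"name": "servo_tool", "arguments": {"plan": [[[1,0,0,0,-0.13,0.7,0],[1,0,0,0,0,0,0],[1,0,0,0,0,0,0],[1,0,0,0,0,0,0],[1,0,0,0,0,0,0]]]}}

```text
t: 9.83
ee_pos: [547.8, 182.5, 224.9]
orientation: [0.239, -2.505, 0.078]
ft_force: [-1.2, 0.0, -1.5]
width: 56.0
grasp_force: 30.0
```

{"name": "servo_tool", "arguments": {"plan": [[[1,0,0,0,0,0,0],[1,0,0,0,0,0,0],[1,0,0,0,0,0,0],[1,0,0,0,0,0,0],[1,0,0,0,0,0,0]]]}}

```text
t: 10.25
ee_pos: [547.9, 182.5, 224.3]
orientation: [0.239, -2.503, 0.078]
ft_force: [0.8, 0.2, -2.7]
width: 55.8
grasp_force: 30.0
```

```bash
python3 -c "
from h import *;tool();a=vision.get_image('wrist')[:,:,::-1];b=vision.get_image('scene')[:,:,::-1]
cv2.imwrite('pics/c2.png',np.vstack([a[150:450],cv2.resize(b[120:320,240:560],(640,400))[:300]]))"
```

```text
t 10.25 p [547.9 182.5 224.3] yaw_y 100.9 z [-0.578 -0.112 -0.809] w 55.8 F [ 0.8  0.2 -2.7] q [ 0.28  0.68  1.49  0.05  1.6  -1.5 ]
```

View pics/c2.png

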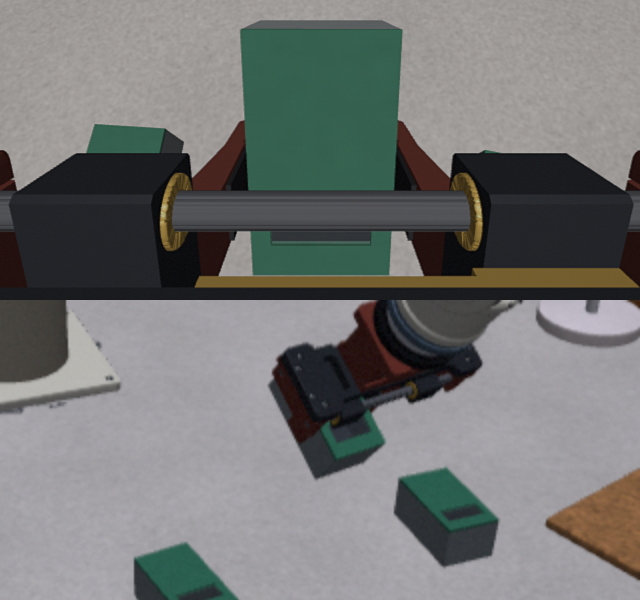

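Dark again (wrist (320,238), scene (350,430)); tin 1 stands flat at (445,510). Put tin 2 back, then go to tin 3.

{"name": "servo_tool", "arguments": {"plan": [[[1,0,0,0,0.19,-0.98,0],[1,0,0,0,0.19,-0.98,0],[1,0,0,0,0.19,-0.98,0],[1,0,0,0,0.19,-0.98,0],[1,0,0,-0.3,0.19,-0.98,0]]]}}

```text
t: 10.77
ee_pos: [549.2, 182.9, 214.2]
orientation: [0.281, -2.943, 0.026]
ft_force: [0.7, 1.2, -2.9]
width: 56.0
grasp_force: 30.0
```

{"name": "servo_tool", "arguments": {"plan": [[[1,0,0,-0.6,0.19,-0.98,0],[1,0,0,-0.7,0.13,-0.7,0],[1,0,0,-0.6,0.1,-0.5,0],[1,0,0,-0.5,0,0,0],[1,0,0,-0.3,0,0,0]]]}}

```text
t: 11.18
ee_pos: [546.3, 182.1, 102.3]
orientation: [0.298, -3.124, 0.001]
ft_force: [0.5, 0.2, -1.9]
width: 56.1
grasp_force: 30.0
```

{"name": "servo_tool", "arguments": {"plan": [[[1,0,0,-0.15,0,0,0],[1,0,0,0,0,0,0],[1,0,0,-0.06,0,0,0],[1,0,0,-0.06,0,0,0],[1,0,0,0,0,0,0]]]}}

```text
t: 11.6
ee_pos: [548.5, 182.6, 93.9]
orientation: [-0.298, 3.126, 0.0]
ft_force: [0.1, -0.1, -1.7]
width: 55.7
grasp_force: 30.0
```

{"name": "servo_tool", "arguments": {"plan": [[[1,0,0,-0.03,0,0,0],[1,0,0,0,0,0,0],[1,0,0,0,0,0,0]]]}}

```text
t: 11.85
ee_pos: [548.5, 182.6, 93.2]
orientation: [-0.298, 3.126, 0.0]
ft_force: [-1.9, -0.9, 6.0]
width: 55.8
grasp_force: 30.0
```

{"name": "servo_tool", "arguments": {"plan": [[[-1,0,0,0,0,0,0],[-1,0,0,0,0,0,0],[-1,0,0,0,0,0,0],[-1,0,0,0,0,0,0],[-1,0,0,0,0,0,0]]]}}

```text
t: 12.27
ee_pos: [547.9, 182.5, 92.1]
orientation: [0.298, -3.127, 0.0]
ft_force: [-0.3, 0.0, 0.0]
width: 85.6
grasp_force: 0.0
```

{"name": "servo_tool", "arguments": {"plan": [[[-1,0,0,0.5,0,0,0],[-1,0,0,0.9,0,0,0],[-1,0,0,0.9,0,0,0],[-1,0,-0.6,0.2,0,0,-0.1],[-1,-0.03,-0.9,0,0,0,-0.2]]]}}

```text
t: 12.68
ee_pos: [549.0, 124.3, 195.7]
orientation: [-0.262, 3.123, 0.002]
ft_force: [0.8, -0.0, -0.0]
width: 87.7
grasp_force: 0.0
```

{"name": "servo_tool", "arguments": {"plan": [[[-1,-0.03,-0.9,0,0,0,-0.2],[-1,-0.03,-0.9,0,0,0,-0.2],[-1,-0.03,-0.66,0,0,0,0],[-1,0,0,0,0,0,0],[-1,0,0,0,0,0,0]]]}}

```text
t: 13.1
ee_pos: [543.1, 22.9, 192.2]
orientation: [0.198, -3.135, -0.0]
ft_force: [-0.3, -0.0, -0.2]
width: 87.6
grasp_force: 0.0
```

```bash
python3 -c "from h import *;tool()"
```

```text
t 13.1 p [543.1  22.9 192.2] yaw_y 97.2 z [-0.  0. -1.] w 87.6 F [-0.3 -0.  -0.2] q [ 0.02  0.46  1.88  0.    0.8  -1.68]
```

{"name": "servo_tool", "arguments": {"plan": [[[-1,0,0,-0.8,0,0,0],[-1,0,0,-0.8,0,0,0],[-1,0,0,-0.6,0,0,0],[-1,0,0,-0.3,0,0,0],[-1,0,0,0,0,0,0]]]}}

```text
t: 13.52
ee_pos: [541.7, 25.1, 89.7]
orientation: [0.204, -3.13, -0.0]
ft_force: [0.1, -0.1, 0.3]
width: 87.7
grasp_force: 0.0
```

{"name": "servo_tool", "arguments": {"plan": [[[1,0,0,0,0,0,0],[1,0,0,0,0,0,0],[1,0,0,0,0,0,0],[1,0,0,0,0,0,0],[1,0,0,0,0,0,0]]]}}

```text
t: 13.93
ee_pos: [543.7, 24.1, 93.3]
orientation: [-0.203, 3.133, -0.0]
ft_force: [0.1, -0.2, -0.3]
width: 58.3
grasp_force: 0.0
```

{"name": "servo_tool", "arguments": {"plan": [[[1,0,0,0,0,0,0],[1,0,0,0,0,0,0],[1,0,0,0.1,0,0,0],[1,0,0,0.2,0,0,0],[1,0,0,0.3,0,0,0]]]}}

```text
t: 14.35
ee_pos: [542.4, 24.0, 116.1]
orientation: [0.203, -3.133, 0.0]
ft_force: [-0.1, 0.1, -2.6]
width: 56.0
grasp_force: 30.0
```

{"name": "servo_tool", "arguments": {"plan": [[[1,0,0,0.5,0,0,0],[1,0,0,0.7,0,0,0],[1,0,0,0.7,0,0,0],[1,0,0,0.5,-0.06,0.5,0],[1,0,0,0.3,-0.13,0.99,0]]]}}

```text
t: 14.77
ee_pos: [542.7, 23.9, 228.1]
orientation: [0.194, -3.006, 0.013]
ft_force: [0.0, -0.1, -2.9]
width: 55.8
grasp_force: 30.0
```

{"name": "servo_tool", "arguments": {"plan": [[[1,0,0,0,-0.13,0.99,0],[1,0,0,0,-0.13,0.99,0],[1,0,0,0,-0.13,0.99,0],[1,0,0,0,-0.13,0.99,0],[1,0,0,0,-0.13,0.99,0]]]}}

```text
t: 15.18
ee_pos: [543.5, 24.1, 225.7]
orientation: [0.166, -2.568, 0.049]
ft_force: [1.0, 0.7, -3.2]
width: 55.5
grasp_force: 30.0
```

{"name": "servo_tool", "arguments": {"plan": [[[1,0,0,0,-0.09,0.7,0],[1,0,0,0,0,0,0],[1,0,0,0,0,0,0],[1,0,0,0,0,0,0],[1,0,0,0,0,0,0]]]}}

```text
t: 15.6
ee_pos: [542.9, 24.0, 224.9]
orientation: [0.162, -2.511, 0.053]
ft_force: [0.2, -0.2, -2.0]
width: 55.6
grasp_force: 30.0
```

{"name": "servo_tool", "arguments": {"plan": [[[1,0,0,0,0,0,0],[1,0,0,0,0,0,0],[1,0,0,0,0,0,0],[1,0,0,0,0,0,0],[1,0,0,0,0,0,0]]]}}

```text
t: 16.02
ee_pos: [543.1, 24.1, 224.3]
orientation: [0.162, -2.509, 0.053]
ft_force: [-0.8, 0.3, -2.8]
width: 55.8
grasp_force: 30.0
```

```bash
python3 -c "
from h import *;tool();a=vision.get_image('wrist')[:,:,::-1];b=vision.get_image('scene')[:,:,::-1]
cv2.imwrite('pics/c3.png',np.vstack([a[150:450],cv2.resize(b[120:320,180:500],(640,400))[:300]]))"
```

```text
t 16.0167 p [543.1  24.1 224.3] yaw_y 97.4 z [-0.583 -0.076 -0.809] w 55.8 F [-0.8  0.3 -2.8] q [ 0.04  0.64  1.57 -0.05  1.55 -1.64]
```

View pics/c3.png

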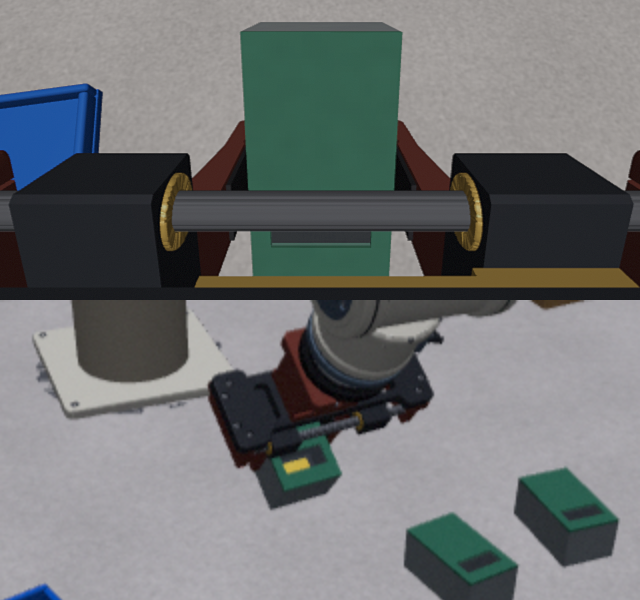

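Tin 3 shows brass at (295,465) in the scene part of the picture: the loose one. Level it and carry it to the tray, centre about (573,-253).

{"name": "servo_tool", "arguments": {"plan": [[[1,0,0,0,0.04,-0.3,0],[1,0,0,0,0.09,-0.7,0],[1,0,0,0,0.13,-0.99,0],[1,0,0,0,0.13,-0.99,0],[1,0,0,0,0.13,-0.99,0]]]}}

```text
t: 16.53
ee_pos: [543.3, 24.1, 224.3]
orientation: [0.185, -2.861, 0.026]
ft_force: [0.3, -0.3, -2.4]
width: 56.1
grasp_force: 30.0
```

{"name": "servo_tool", "arguments": {"plan": [[[1,0,0,0,0.13,-0.99,0],[1,0,0,0,0.13,-0.99,0],[1,0,0,0,0.09,-0.7,0],[1,0,0,0,0.06,-0.5,0],[1,0,0,0,0,0,0]]]}}

```text
t: 16.95
ee_pos: [541.8, 24.0, 224.3]
orientation: [-0.203, 3.134, -0.0]
ft_force: [0.4, 0.3, -1.9]
width: 56.0
grasp_force: 30.0
```

{"name": "servo_tool", "arguments": {"plan": [[[1,0.02,-0.15,0,0,0,0],[1,0.03,-0.3,0,0,0,0],[1,0.05,-0.45,0,0,0,0],[1,0.05,-0.5,0,0,0,0],[1,0.05,-0.5,0,0,0,0]]]}}

```text
t: 17.37
ee_pos: [551.6, -53.5, 224.0]
orientation: [0.204, -3.135, 0.0]
ft_force: [0.5, 0.2, -2.7]
width: 55.9
grasp_force: 30.0
```

{"name": "servo_tool", "arguments": {"plan": [[[1,0.05,-0.5,0,0,0,0],[1,0.05,-0.5,0,0,0,0],[1,0.05,-0.5,0,0,0,0],[1,0.05,-0.5,0,0,0,0],[1,0.05,-0.5,0,0,0,0]]]}}

```text
t: 17.78
ee_pos: [561.3, -154.1, 223.9]
orientation: [0.202, -3.135, -0.0]
ft_force: [-0.4, -0.8, -2.8]
width: 55.6
grasp_force: 30.0
```

{"name": "servo_tool", "arguments": {"plan": [[[1,0.05,-0.5,0,0,0,0],[1,0.05,-0.5,0,0,0,0],[1,0.05,-0.5,0,0,0,0],[1,0.05,-0.5,0,0,0,0],[1,0.05,-0.4,0,0,0,0]]]}}

```text
t: 18.2
ee_pos: [571.2, -250.5, 223.8]
orientation: [0.201, -3.135, 0.0]
ft_force: [-0.3, -0.1, -1.8]
width: 55.5
grasp_force: 30.0
```

{"name": "servo_tool", "arguments": {"plan": [[[1,0.04,-0.2,0,0,0,0],[1,0.03,0,0,0,0,0],[1,0,0,0,0,0,0],[1,0,0,0,0,0,0],[1,0,0,0,0,0,0]]]}}

```text
t: 18.62
ee_pos: [573.9, -254.9, 224.1]
orientation: [-0.204, 3.135, 0.001]
ft_force: [0.0, 0.6, -2.0]
width: 56.0
grasp_force: 30.0
```

```bash
python3 -c "
from h import *;tool();b=vision.get_image('scene')[:,:,::-1]
cv2.imwrite('pics/c4.png',cv2.resize(b[180:420,60:380],(640,480)))"
```

```text
t 18.6167 p [ 573.9 -254.9  224.1] yaw_y 97.5 z [ 0.  0. -1.] w 56.0 F [ 0.   0.6 -2. ] q [-0.44  0.52  1.68  0.    0.94 -2.14]
```

View pics/c4.png

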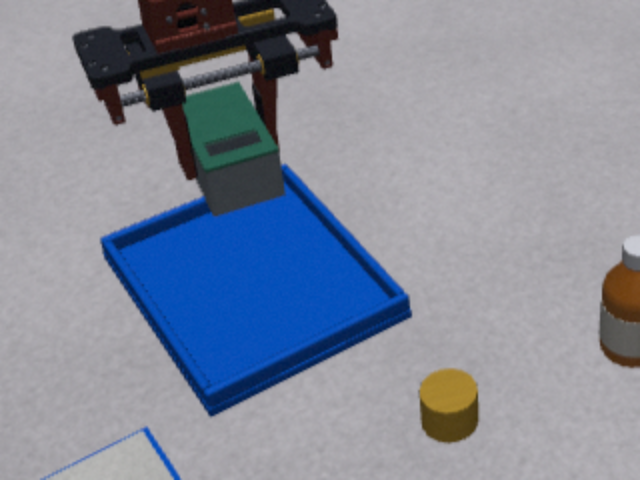

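The held tin's window at (232,143) looks dark here; measure the colours (shadow or slid back) before placing.

Run:
```python
from h import *
b=cv2.imread("pics/c4.png");print("level win",[b[143+d,x].tolist() for d in(-4,0,4) for x in(215,232,248)])
c=cv2.imread("pics/c3.png");print("tilt",[c[465,x].tolist() for x in(288,295,303)],[c[455,x].tolist() for x in (310,318)],"other",c[560,475].tolist(),c[510,580].tolist())
d=cv2.imread("pics/c1.png");print("tilt1",[d[y,x].tolist() for y in(420,430) for x in(335,345,355)])
im=cv2.imread("pics/scene0.png");print("start",[im[268,341].tolist(),im[251,419].tolist(),im[226,470].tolist()])
```

```text
level win [[75, 89, 43], [58, 54, 45], [53, 49, 44], [58, 60, 45], [52, 46, 41], [54, 50, 43], [53, 47, 43], [50, 45, 41], [79, 93, 44]]
tilt [[77, 178, 200], [74, 176, 201], [72, 174, 202]] [[58, 50, 47], [49, 42, 38]] other [52, 47, 42] [56, 53, 45]
tilt1 [[49, 42, 37], [51, 45, 39], [49, 44, 40], [62, 54, 48], [62, 59, 45], [70, 77, 42]]
start [[44, 41, 37], [46, 41, 36], [47, 44, 38]]
```

Run:
```python
from h import *
p=vision.camera_params("scene");Rc=cv2.Rodrigues(np.array(p["rvec"],float))[0];t=np.array(p["tvec"],float).ravel();O=-Rc.T@t
c=cv2.imread("pics/c3.png").astype(int)
R=cv2.Rodrigues(np.array([.162,-2.509,.053]))[0];P=np.array([543.1,24.1,224.3])
C=P+47.5*R[:,2];ex=-R[:,0];ey=R[:,1];n=-R[:,2]
print("ex",ex,"ey",ey)
def lid(x,y,C,ex,ey,n):
    u=180+x/2;v=120+(y-300)/2
    d=Rc.T@np.array([(u-p["cx"])/p["fx"],(v-p["cy"])/p["fy"],1]);s=((C-O)@n)/(d@n);X=O+s*d-C
    return X@ex,X@ey
def rep(m,k):
    ys,xs=np.nonzero(m);L=np.array([lid(x,y,C,ex,ey,n) for x,y in zip(xs,ys)]);print(k,len(L),L.min(0).round(1),L.max(0).round(1),np.median(L,0).round(1))
m=np.zeros(c.shape[:2],bool);m[440:490,260:345]=1
rep(m&(c[...,2]>130)&(c[...,2]-c[...,0]>60),"brass")
rep(m&(c.max(2)-c.min(2)<25)&(c.max(2)<75),"dark")
v=O-C;v/=np.linalg.norm(v);print("view dir in tin",v@ex,v@ey,v@n)
for k in("wrist","scene","side"):
    b=vision.get_image(k).astype(int);h=(b[...,0]-b[...,2]>50)&(b[...,1]-b[...,2]>35)&(b[...,0]>70);ys,xs=np.nonzero(h)
    if k!="wrist":
        n_,l,s,cc=cv2.connectedComponentsWithStats(h.astype(np.uint8));print(k,[(x[:5].tolist()) for x in s[1:] if x[4]>4])
    else:
        w=b[370:410,272:372];print("wrist win",[w[r].mean(0).round().tolist() for r in range(0,40,5)],h[370:410,272:372].sum())
```

```text
ex [ 0.80239226  0.10396211 -0.58767214] ey [-1.28686211e-01  9.91685326e-01 -2.70771585e-04]
brass 249 [ 24.2 -19. ] [33.8  3.8] [29.  -7.8]
dark 1879 [ -1.3 -45.2] [57.2 32.3] [ 22.1 -13.1]
view dir in tin 0.30531763907130494 -0.40692783645169806 0.8609244305934547
wrist win [[98.0, 99.0, 104.0], [88.0, 89.0, 93.0], [76.0, 77.0, 80.0], [57.0, 57.0, 59.0], [57.0, 57.0, 59.0], [39.0, 59.0, 51.0], [63.0, 111.0, 93.0], [63.0, 111.0, 92.0]] 0
scene [[414, 68, 8, 6, 12], [608, 176, 4, 4, 6], [180, 185, 17, 8, 56], [191, 212, 1, 5, 5], [137, 214, 8, 3, 11], [562, 215, 4, 4, 8], [537, 218, 6, 3, 7], [566, 219, 5, 6, 12], [558, 222, 3, 6, 8], [523, 224, 6, 4, 11], [133, 227, 1, 5, 5], [566, 231, 2, 5, 6], [526, 234, 5, 4, 9], [559, 239, 8, 5, 18], [540, 241, 6, 4, 8], [615, 241, 4, 4, 8], [569, 244, 3, 3, 5], [618, 246, 3, 3, 7], [629, 248, 5, 4, 6], [618, 250, 7, 3, 8], [574, 253, 5, 3, 7], [582, 254, 3, 3, 6], [579, 263, 4, 6, 11], [614, 269, 8, 6, 17], [597, 274, 4, 2, 5], [633, 285, 5, 4, 10], [619, 288, 5, 1, 5], [4, 304, 18, 24, 175], [363, 313, 30, 23, 478], [270, 364, 29, 37, 872]]
side [[285, 125, 13, 4, 29], [264, 147, 19, 6, 50], [260, 157, 22, 6, 44], [236, 162, 98, 27, 1093], [449, 207, 6, 5, 13], [406, 210, 3, 7, 13], [464, 253, 15, 10, 119], [616, 433, 19, 20, 263], [477, 465, 24, 15, 228]]
```

The brass in the tilt view fits a plate lying deep (about 35 mm) under the window. That would hide it from the oblique scene and wrist views when level. I'll lower the tin now and check the window from straight above afterwards.

{"name": "servo_tool", "arguments": {"plan": [[[1,0,0,-0.2,0,0,0],[1,0,0,-0.4,0,0,0],[1,0,0,-0.5,0,0,0],[1,0,0,-0.5,0,0,0],[1,0,0,-0.5,0,0,0]]]}}

```text
t: 19.23
ee_pos: [573.9, -255.7, 139.0]
orientation: [-0.203, 3.134, -0.0]
ft_force: [0.4, 0.1, -2.1]
width: 55.9
grasp_force: 30.0
```

{"name": "servo_tool", "arguments": {"plan": [[[1,0,0,-0.4,0,0,0],[1,0,0,-0.25,0,0,0],[1,0,0,-0.15,0,0,0],[1,0,0,-0.05,0,0,0],[1,0,0,0,0,0,0]]]}}

```text
t: 19.65
ee_pos: [574.0, -255.9, 106.1]
orientation: [-0.203, 3.134, -0.0]
ft_force: [-0.3, -0.2, -1.8]
width: 55.6
grasp_force: 30.0
```

{"name": "servo_tool", "arguments": {"plan": [[[1,0,0,0,0,0,0],[1,0,0,-0.06,0,0,0],[1,0,0,-0.03,0,0,0],[1,0,0,0,0,0,0],[1,0,0,0,0,0,0]]]}}

```text
t: 20.07
ee_pos: [574.1, -256.0, 102.9]
orientation: [-0.203, 3.134, -0.001]
ft_force: [1.1, -0.9, -3.1]
width: 56.0
grasp_force: 30.0
```

{"name": "servo_tool", "arguments": {"plan": [[[1,0,0,-0.03,0,0,0],[1,0,0,-0.02,0,0,0],[1,0,0,0,0,0,0],[1,0,0,0,0,0,0],[1,0,0,0,0,0,0]]]}}

```text
t: 20.48
ee_pos: [574.1, -256.0, 101.2]
orientation: [-0.203, 3.134, -0.001]
ft_force: [-1.3, -0.0, 5.6]
width: 55.9
grasp_force: 30.0
```

{"name": "servo_tool", "arguments": {"plan": [[[-1,0,0,0,0,0,0],[-1,0,0,0,0,0,0],[-1,0,0,0,0,0,0],[-1,0,0,0,0,0,0],[-1,0,0,0,0,0,0]]]}}

```text
t: 20.9
ee_pos: [574.0, -255.9, 100.5]
orientation: [-0.203, 3.134, -0.0]
ft_force: [0.4, 0.2, -0.3]
width: 85.5
grasp_force: 0.0
```

{"name": "servo_tool", "arguments": {"plan": [[[-1,0,0,0.3,0,0,0],[-1,0,0,0.7,0,0,0],[-1,0,0,0.8,0,0,0],[-1,0,0,0.8,0,0,0],[-1,0.3,0,0.8,0,0,0]]]}}

```text
t: 21.32
ee_pos: [584.2, -255.7, 238.4]
orientation: [0.202, -3.134, -0.001]
ft_force: [1.0, 0.9, -0.2]
width: 87.8
grasp_force: 0.0
```

{"name": "servo_tool", "arguments": {"plan": [[[-1,0.6,0.05,0.3,0,0,0],[-1,0.8,0.05,0,0,0,0],[-1,0.8,0.1,0,0,0,0],[-1,0,0,0,0,0,0],[-1,0,0,0,0,0,0]]]}}

```text
t: 21.73
ee_pos: [674.8, -247.4, 249.1]
orientation: [-0.205, 3.133, -0.001]
ft_force: [-0.6, -0.8, 0.2]
width: 88.0
grasp_force: 0.0
```

```bash
python3 -c "
from h import *;tool();cv2.imwrite('pics/w5.png',vision.get_image('wrist')[:,:,::-1])"
```

```text
t 21.7333 p [ 674.8 -247.4  249.1] yaw_y 97.5 z [ 0.001 -0.    -1.   ] w 88.0 F [-0.6 -0.8  0.2] q [-0.37  0.61  1.44  0.    1.09 -2.07]
```

View pics/w5.png

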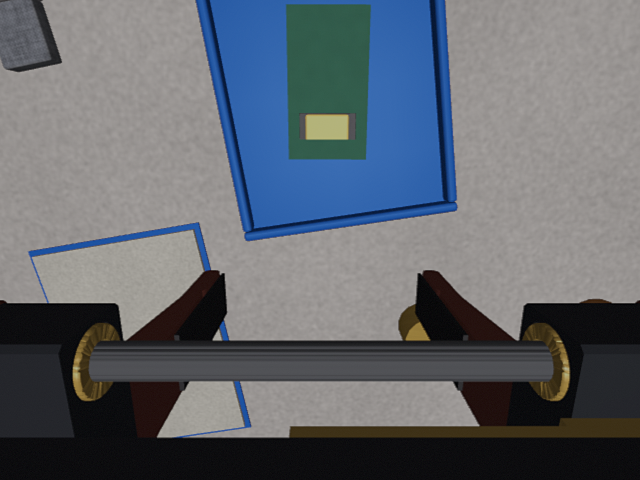

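From above, brass fills the window at (328,127), and the tin lies flat inside the tray, clear of the walls. The other two were last seen standing lid up on the table, so I'm handing in.

```bash
python3 -c "
from h import *;print(close_job())"
```

```text
the job is handed in; nothing more can be done
None
```

Job handed in (no verdict was returned): the tin nearest the tray had the loose plate and now stands lid up in the tray with brass filling its window, and the other two, whose plates did not slide, are back lid up on the table.

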